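# Brush out the tall specimen jar

## Task

Brush out the taller of the two covered glass jars: lay its cover knob up in the metal tray, then take the brush by its handle and give the inside of the jar three full strokes, each down until the bristles are at the bottom (do not ram it) and up until they are at the mouth. Then stand the brush back in its pot, bristles down. Both jars stay standing where they are, and the short jar with its cover, the bottles and the other things on the bench are left alone.

Things in the scene. Friction and masses are not known exactly. Their poses are not given: they have to be found in the camera images.
- tall_jar_floor (a point): centre of the inner floor of the tall jar: an open round glass jar, loose, 0.3 kg, 68 mm outside diameter, 118 mm tall, wall 4 mm (60 mm bore), base 6 mm thick, so the inside is 112 mm deep. This point is 6 mm above the jar's underside; z is up along the jar's axis
- tall_jar_rim (a point): centre of the mouth of the tall jar, level with its rim, 118 mm above its underside
- short_jar_rim (a point): centre of the mouth of the short jar, level with its rim, 85 mm above its underside; the same glass and 68 mm diameter as the tall jar, standing elsewhere, with an equal cover on it; to be left alone
- tall_cover_knob (a point): centre of the knob of the white plastic cover lying loose on the tall jar, 50 g: disc 72 mm in diameter, 6 mm thick; below it a plug 52 mm in diameter, 6 mm deep, in the mouth; above it an upright round knob 20 mm in diameter, 38 mm tall. The point is 34 mm above the plug's underside, 22 mm above the disc's top, 16 mm below the knob's top; z is up
- short_cover_knob (a point): centre of the knob of the equal cover on the short jar
- brush_grip (a point): grip point on the brush handle, 170 mm above the brush's lower end; it starts upright in its pot. Brush 202 mm long, 0.11 kg: flat-ended round bristle head from 0 to 57 mm (54 mm across to the eye, solid over 42 mm), steel shaft 6 mm, round grey handle 18 mm in diameter from 132 to 202 mm. z points from bristles to handle
- brush_tip (a point): centre of the lower end of the brush (flat underside of the bristle head); z points along the shaft to the handle
- brush: the brush as a whole, origin at its lower end, as brush_tip
- tall_jar: the tall jar as a whole, origin at the centre of its underside
- guard (a joint): sprung splash guard on the brush shaft: grey disc, 82 mm in diameter, 4 mm thick (hub 9 mm). Value in m: 0 = on its lower stop, underside 64 mm above the brush's lower end; it grows to 0.053 as the guard is pushed up the shaft. Light spring: 0.75 N at 0, 30 N/m. In a jar the guard rests on the rim and the value tells the depth: 0.048 with the bristles on the tall jar's floor
- stand_floor (a point): centre of the inner floor of the brush pot, 11 mm above the bench: fixed grey pot, bore 54 mm, outside 62 mm, rim 70 mm above the bench (59 mm deep inside), on a round steel foot 92 mm in diameter. With the brush standing in it the guard is 5 mm above the pot's rim
- tray_in (a point): centre of the inner floor of the shallow square metal tray, 3 mm above the bench, fixed: 126 by 126 mm outside, walls 3 mm thick and 14 mm high; x and y along its sides
- wash_mid (a point): bystander: axis of the wash bottle, 80 mm above the bench; body 68 mm in diameter up to 115 mm, neck 30 mm up to 164 mm, thin spout up to 201 mm reaching 86 mm from the axis, roughly away from the robot
- gel_mid (a point): bystander: axis of the pump bottle, 80 mm above the bench; 46 by 75 mm, 179 mm tall, x and y along the short and long side
- bottle_front: bystander: small capped culture bottle, 34 mm in diameter, 117 mm tall, nearer to the robot; origin at the centre of its underside
- bottle_back: bystander: an equal culture bottle (34 mm, 117 mm tall) farther from the robot; origin at the centre of its underside
- marker: bystander: marker pen lying near the front edge, 135 mm long, 17 mm thick, along its y axis; origin under its centre
There are look-alikes about, which are no part of the job. Leave any orange look-alike of the part that bears stand_floor alone. Leave any red look-alike of the brush alone.

How it is judged:
On the way, in this order (a step that is already met when the one before it is completed fails the run):
1. the tall jar's cover lies in the tray, knob up (horizontal distance between tall_cover_knob and tray_in below 0.038 m and height (world z) of tall_cover_knob below 0.05 m and angle between tall_cover_knob's own z axis and vertical below 0.15 rad), for 0.2 s.
2. first stroke down: the bristles are at the bottom of the tall jar, the guard pushed up the shaft by its rim (horizontal distance between brush_tip and tall_jar_floor below 0.013 m and angle between brush_tip's own z axis and vertical below 0.25 rad and value of joint guard above 0.038 m and z of brush_tip in the frame of tall_jar_floor below 0.012 m), for 0.05 s.
3. first stroke up: the bristles are drawn up to the mouth of the tall jar, the guard back down on its stop (horizontal distance between brush_tip and tall_jar_floor below 0.013 m and angle between brush_tip's own z axis and vertical below 0.25 rad and value of joint guard below 0.012 m and z of brush_tip in the frame of tall_jar_floor between 0.034 and 0.095 m), for 0.02 s.
4. second stroke down: the bristles are at the bottom of the tall jar, the guard pushed up the shaft by its rim (all of step 2), for 0.05 s.
5. second stroke up: the bristles are drawn up to the mouth of the tall jar, the guard back down on its stop (all of step 3), for 0.02 s.
6. third stroke down: the bristles are at the bottom of the tall jar, the guard pushed up the shaft by its rim (all of step 4), for 0.05 s.
7. third stroke up: the bristles are drawn up to the mouth of the tall jar, the guard back down on its stop (all of step 5), for 0.02 s.
At the end, for the whole second after the job is handed in: Brush at rest upright in its pot (within 12 mm of its axis, 8 mm of its floor, 0.15 rad; guard under 10 mm); tall jar's cover in the tray, knob up (38 mm, 0.15 rad); both jars upright (0.08 rad), the tall within 40 mm, the short one and its cover within 30 mm of their start (all of step 1 and horizontal distance between brush_tip and stand_floor below 0.012 m and z of brush_tip in the frame of stand_floor below 0.008 m and angle between brush_tip's own z axis and vertical below 0.15 rad and linear speed of brush below 0.03 m/s and value of joint guard below 0.01 m and distance of tall_jar_rim from where it was at the start of the episode below 0.04 m and angle between each of tall_jar_rim, short_jar_rim's own z axis and vertical below 0.08 rad and distance of each of short_jar_rim, short_cover_knob from where it was at the start of the episode below 0.03 m); the robot touches nothing.
It fails at once if a bottle or the marker is pushed more than 30 mm (distance of any of wash_mid, gel_mid, bottle_front, bottle_back, marker from where it was at the start of the episode above 0.03 m).
It fails at once if a jar is tipped by more than 0.3 rad (angle between any of tall_jar_rim, short_jar_rim's own z axis and vertical above 0.3 rad).
It fails at once if the short jar or its cover is moved more than 30 mm (distance of any of short_jar_rim, short_cover_knob from where it was at the start of the episode above 0.03 m).
It fails at once if the brush is rammed into the tall jar with more than 30 N (contact force between brush and tall_jar above 30 N).
It also fails if it takes over 72 s, if anything falls off the work surface, if the arm or the gripper's body presses on something with over 40 N, if the wrist force passes 120 N, or if a joint passes its speed limit or range.

## Robot

A 6-joint arm with a two-finger parallel gripper is mounted at the origin on a cart in front of the work surface, level with it; the furniture and walls round the work are solid. World frame = base frame: x ahead of the robot, y to its left, z up, the work surface at z = 0. Lengths are in m, angles in rad, forces in N, time in s.
With the tool pointing down it reaches from about 0.3 to 0.95 m from the base axis. Payload 3.1 kg.
Tool frame: the origin (TCP) lies midway between the tips of the shut fingers; the grasp point (between the pads) lies 19 mm behind it (arm.grasp_offset is the distance from the TCP to the grasp point, in m); y points along the fingers, x is the direction in which the jaws open and shut, and the axes are right-handed (so a half turn about y gives the same grasp; the last joint's range is limited). The gripper opens to 85 mm and grips with 20 to 120 N. Pads are 22 mm wide; open, the fingers measure 114 mm over their backs; the gripper's body (76 mm by 85 mm) begins 54 mm behind the grasp point. The pads swing forward as they close: fully open they stand 13 mm farther back than shut.
Start: joints at [-1.227, 0.308, 1.634, -0, 1.2, -0.07], TCP at [0.251, -0.572, 0.231] pointing down, gripper open.
Joint ranges: [-3.06, 3.06], [-0.79, 1.96], [0.05, 2.63], [-1.19, 4.34], [0.05, 2.64], [-2.94, 2.94]. Speed limits (rad/s): [2.79, 2.79, 3.14, 3.14, 3.14, 3.14].

## Interface

Orientations are given as [roll, pitch, yaw] about the fixed x, y, z axes, in that order (R = Rz(yaw) Ry(pitch) Rx(roll)).
In Python, from plant import arm, capture gives the robot as it stands.
- The arm moves only by the tool drive_tool, never from a script. Its arguments are lists of equal length, an entry for each row: "grip": the closure, from 0 (fully open) to 1 (shut); "slide": the shift along the tool's x, y, z in units of 0.2 m (1.0 is 0.2 m), a list of three; "spin": the turn about the tool's y in units of 180 degrees (1.0 is 180 degrees). In form: {"grip": [grip, ...], "slide": [[x, y, z], ...], "spin": [spin, ...]}. A call has 1 to 5 rows; each row is the pose to reach, as a shift and turn from the pose commanded when the call began, along the tool's axes at that moment, turning the shorter way round; what a row does not reach only later rows make up. A row lasts 1/12 s, in which the tool goes at most 41.7 mm and 7.16 degrees, less where a joint would pass 70% of its speed; a pose out of reach is approached as far as the arm can. A call with a number of a shift or a turn outside -1 to 1 is refused whole. A call with a gripper value outside its range is refused whole. The fingers move at their own pace and stop on an object; "squeeze" is the grip in N (left out, the last holds). Time passes only in rows, so rows that repeat a pose let the fingers close. It gives the time, the measured TCP pose, the force and the opening at its end, in the units of the state.
- arm.state(): the state, without advancing time (a new reading comes with each control period).
- capture(name): name is "scene" or "top"; returns a dict with "color" (384x512x3 uint8, blue, green, red), "camera_matrix" (3x3 intrinsics, pixels), "R" (3x3) and "t" (3): a world point X has camera coordinates R X + t. Camera axes: x right, y down, z forward; pixel columns grow to the right and rows downward; lengths in m; the calibration is good to about 2 mm. A picture is of the moment at which its call begins. There is no depth.
- arm.close_job(): hands the job in, once; it reports no verdict.
The state is a dict: "clock": time; "joint_positions": joint angles; "joint_vel": joint speeds; "joint_efforts": joint torques, N m; "eef_pos": TCP position; "tcp_rot": TCP orientation; "ft_force": force on the tool from outside, world axes, zero at the start; "moment": the same for the moment, N m; "finger_gap": opening from 0.0 (shut) to 1.0 (fully open).
Only numpy, scipy, OpenCV 4.12 (cv2) and the standard library are available. Lean on these libraries where they do the work, as an engineer would, in place of code of your own. Each camera call takes 0.05 s, during which the arm holds its last target.

## Working session

There is one attempt and no reset: what is moved stays moved. The work goes in short steps, Python scripts to look and compute and a tool call to move; the robot and the scene stay as the last step left them, time stands still between calls to the robot, and variables do not carry over. Pictures are saved under pics/ and viewed, and the job is handed in when it is done.

Besides the shell and the picture viewer there is one more tool, called after "Call:" as a command line: name --pt "numbers of a row" for each row, then --argument value for the rest. drive_tool: Moves the arm, as the interface text tells. Shifts and turns lie within -1 to 1; 1 stands for 0.2 m of shift or 180 degrees of turn. Its arguments: {"type":"object","properties":{"grip":{"type":"array"},"slide":{"type":"array"},"spin":{"type":"array"},"squeeze":{"type":"number"}},"required":["grip","slide","spin"]}

```bash
mkdir -p pics; ls
python3 - <<'E'
from plant import arm, capture
import cv2,numpy as np,pickle
d={}
for n in("scene","top"):
    c=capture(n);d[n]=c
    cv2.imwrite(f"pics/{n}0.png",c["color"])
    print(n,np.round(c["camera_matrix"],1).tolist(),np.round(c["R"],3).tolist(),np.round(c["t"],3).tolist())
pickle.dump(d,open("cap0.pkl","wb"))
s=arm.state()
for k,v in s.items(): print(k,np.round(v,3))
E
```

```text
pics
scene [[476.2, 0.0, 253.2], [0.0, 476.2, 198.0], [0.0, 0.0, 1.0]] [[-0.825, -0.565, -0.019], [-0.283, 0.441, -0.852], [0.49, -0.697, -0.524]] [0.308, 0.322, 1.32]
top [[372.5, 0.0, 256.2], [0.0, 372.5, 196.2], [0.0, 0.0, 1.0]] [[-0.029, -1.0, -0.007], [-0.98, 0.03, -0.195], [0.195, 0.002, -0.981]] [-0.166, 0.538, 1.523]
clock 0.1
joint_positions [-1.227  0.309  1.635 -0.     1.2   -0.07 ]
joint_vel [ 0.001 -0.003 -0.003  0.001 -0.001  0.001]
joint_efforts [-1.0000e-03 -4.1641e+01 -2.7764e+01 -0.0000e+00  4.0000e-03 -0.0000e+00]
eef_pos [ 0.251 -0.572  0.23 ]
tcp_rot [-1.571  0.002 -1.157]
ft_force [-0.206 -0.2   -0.28 ]
moment [ 0.028 -0.042 -0.007]
finger_gap 1.002
```

View pics/scene0.png

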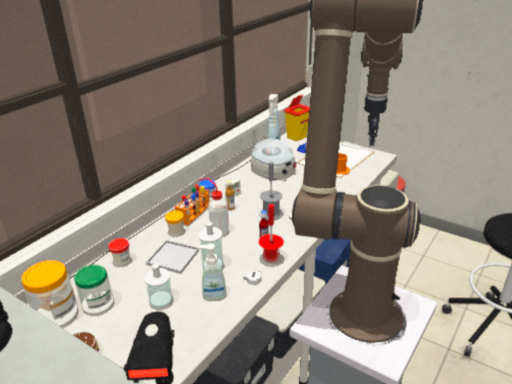

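View pics/top0.png

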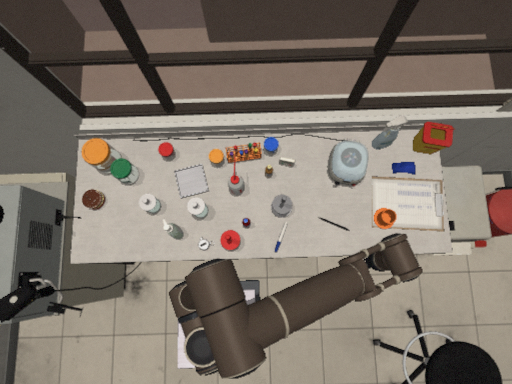

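Run:
```python
import cv2,pickle
d=pickle.load(open("cap0.pkl","rb"))
t=d["top"]["color"][130:260,120:310]; s=d["scene"]["color"][150:320,120:300]
cv2.imwrite("pics/tz.png",cv2.resize(t,None,fx=4,fy=4,interpolation=2))
cv2.imwrite("pics/sz.png",cv2.resize(s,None,fx=3.5,fy=3.5,interpolation=2))
```

```text
(no output)
```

View pics/tz.png

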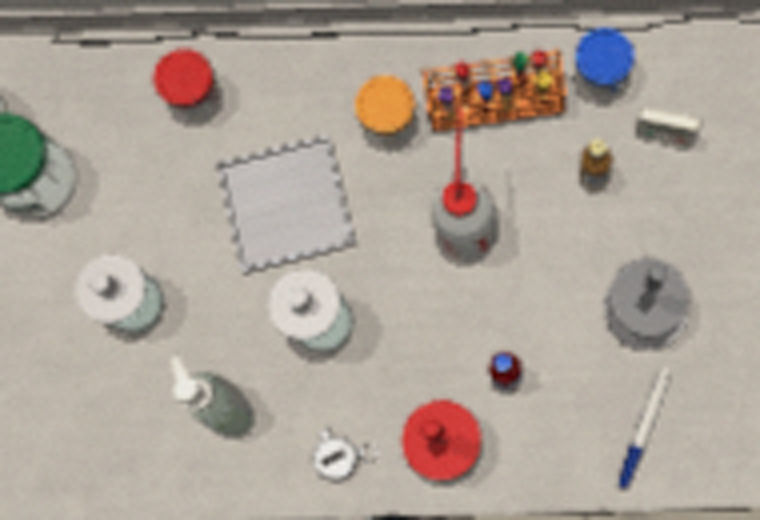

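View pics/sz.png

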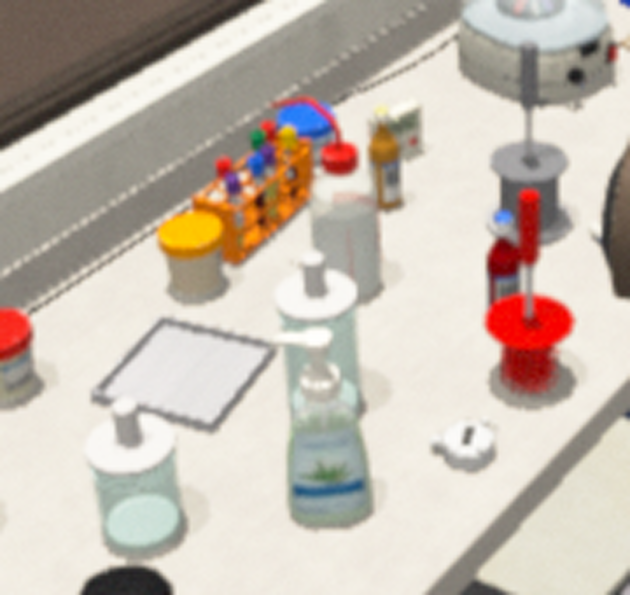

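```bash
cat > h.py <<'E'
import numpy as np,cv2,pickle
def ray(c,uv):
    K,R,t=map(np.array,(c["camera_matrix"],c["R"],c["t"]))
    o=-R.T@t; d=R.T@np.linalg.solve(K,[uv[0],uv[1],1.]); return o,d/np.linalg.norm(d)
def onz(c,uv,z):
    o,d=ray(c,uv); return o+d*(z-o[2])/d[2]
def tri(c1,u1,c2,u2):
    o1,d1=ray(c1,u1);o2,d2=ray(c2,u2)
    s=np.linalg.lstsq(np.c_[d1,-d2],o2-o1,rcond=None)[0]
    a,b=o1+d1*s[0],o2+d2*s[1]; return (a+b)/2,np.linalg.norm(a-b)
def proj(c,X):
    p=np.array(c["R"])@np.array(X)+np.array(c["t"]); q=np.array(c["camera_matrix"])@p; return q[:2]/q[2]
E
python3 - <<'E'
from h import *
d=pickle.load(open("cap0.pkl","rb"));T,S=d["top"],d["scene"]
for n,a,b in(("left knobtop",(146,201.2),(155.7,266.3)),("mid knobtop",(195,204.2),(209.4,223.7)),("brush top",(120+656/4,130+270/4),(120+529/3.5,150+45/3.5))):
    p,e=tri(T,a,S,b);print(n,p.round(4),round(e,4))
def blobs(c,name,box):
    x0,y0,x1,y1=box
    h=cv2.cvtColor(c["color"],cv2.COLOR_BGR2HSV)
    for vm in(205,215,225):
        m=((h[...,2]>vm)&(h[...,1]<25)).astype(np.uint8)
        mm=np.zeros_like(m);mm[y0:y1,x0:x1]=m[y0:y1,x0:x1]
        n,l,s,ce=cv2.connectedComponentsWithStats(mm)
        print(name,vm,[(s[i].tolist(),ce[i].round(1).tolist()) for i in range(1,n) if s[i][4]>60])
blobs(T,"top",(135,190,215,225));blobs(S,"scene",(140,220,225,300))
E
```

```text
left knobtop [0.5145 0.2653 0.1213] 0.0048
mid knobtop [0.4882 0.06   0.1561] 0.0008
brush top [ 0.4923 -0.2879  0.2091] 0.0035
top 205 [([139, 194, 16, 16, 156], [146.7, 201.4]), ([187, 198, 17, 16, 188], [195.2, 205.3])]
top 215 [([188, 198, 16, 16, 151], [195.2, 205.2])]
top 225 []
scene 205 [([140, 220, 82, 80, 4020], [175.4, 258.6]), ([150, 291, 20, 9, 130], [159.9, 295.8])]
scene 215 [([140, 220, 82, 80, 3862], [174.7, 258.6]), ([151, 292, 19, 8, 124], [160.2, 295.9])]
scene 225 [([140, 220, 82, 80, 3703], [174.4, 258.4])]
```

Run:
```python
import cv2,pickle,numpy as np
d=pickle.load(open("cap0.pkl","rb"))
def crop(n,x,y,w,h,f):
    im=cv2.resize(d[n]["color"][y:y+h,x:x+w],None,fx=f,fy=f,interpolation=cv2.INTER_NEAREST)
    for i in range(0,w,5): cv2.putText(im,str(x+i),(i*f,8),0,.3,(0,0,255),1); cv2.line(im,(i*f,10),(i*f,14),(0,0,255),1)
    for i in range(0,h,5): cv2.putText(im,str(y+i),(0,i*f+4),0,.3,(0,0,255),1)
    return im
a=crop("top",180,190,36,40,10);b=crop("scene",192,215,38,40,10)
cv2.imwrite("pics/jarz.png",np.hstack([a,b]))
a=crop("top",262,185,38,40,10);b=crop("scene",250,158,40,70,7)
b=cv2.resize(b,(280,490));a=cv2.copyMakeBorder(a,0,90,0,0,0)
cv2.imwrite("pics/brz.png",np.hstack([a,b]))
```

```text
(no output)
```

View pics/jarz.png

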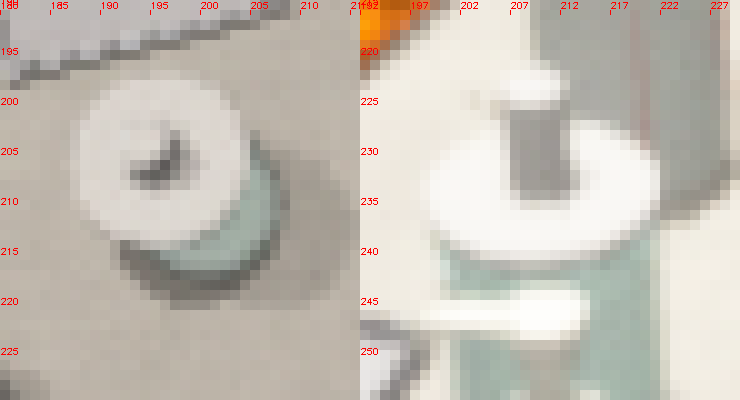

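View pics/brz.png

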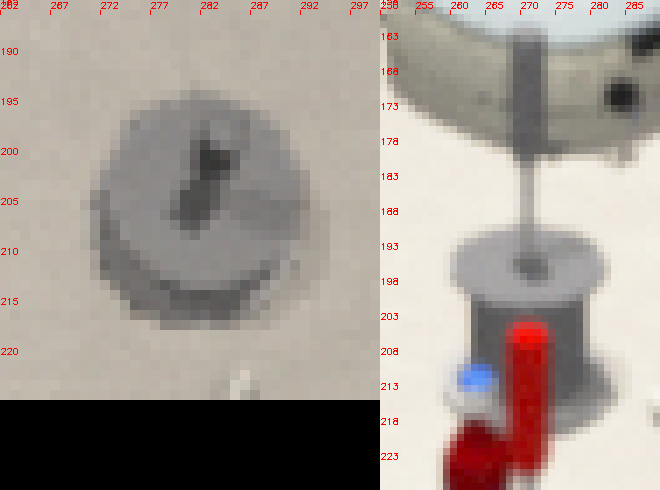

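```bash
python3 - <<'E'
from h import *
d=pickle.load(open("cap0.pkl","rb"));T,S=d["top"],d["scene"]
for n,a,b,z in(("disc tall",(195.6,205.5),(209.5,233.2),.124),("guard",(280.6,203.9),(270.5,196),.079),("disc short",(147,201.6),None,.091)):
    if b: p,e=tri(T,a,S,b);print(n,p.round(4),round(e,4),"scene@z",onz(S,b,z).round(4))
    print(n,"top@z",onz(T,a,z).round(4))
# robust segmentation: local-contrast masks
def ell(c,box,f,name):
    x0,y0,x1,y1=box
    im=c["color"][y0:y1,x0:x1]; h=cv2.cvtColor(im,cv2.COLOR_BGR2HSV)
    m=f(im.astype(int),h).astype(np.uint8)*255
    m=cv2.resize(m,None,fx=4,fy=4,interpolation=cv2.INTER_LINEAR);m=(m>127).astype(np.uint8)
    cs,_=cv2.findContours(m,cv2.RETR_EXTERNAL,cv2.CHAIN_APPROX_NONE);k=max(cs,key=cv2.contourArea)
    e=cv2.fitEllipse(cv2.convexHull(k)); cc=(np.array(e[0])+.5)/4-.5+[x0,y0]
    print(name,cc.round(2),np.round(np.array(e[1])/4,2)); return cc
# tray: metal bluish
t=ell(T,(170,160,214,200),lambda i,h:(i[...,0]-i[...,2]>-5),"tray"); 
im=T["color"]
for p in((190,181),(180,215),(225,215)): print(p,im[p[1],p[0]])
E
python3 - <<'E'
import cv2,pickle,numpy as np
d=pickle.load(open("cap0.pkl","rb"))
def crop(n,x,y,w,h,f):
    im=cv2.resize(d[n]["color"][y:y+h,x:x+w],None,fx=f,fy=f,interpolation=cv2.INTER_NEAREST)
    for i in range(0,w,5): cv2.putText(im,str(x+i),(i*f,8),0,.3,(0,0,255),1); cv2.line(im,(i*f,10),(i*f,14),(0,0,255),1)
    for i in range(0,h,5): cv2.putText(im,str(y+i),(0,i*f+4),0,.3,(0,0,255),1)
    return im
cv2.imwrite("pics/tray.png",np.hstack([crop("top",170,160,44,42,9),crop("scene",142,236,62,42,6)] if 0 else [crop("top",170,160,44,42,9),cv2.copyMakeBorder(crop("scene",142,236,62,42,6),0,126,0,0,0)]))
E
```

```text
disc tall [0.4887 0.063  0.1227] 0.0002 scene@z [0.4876 0.0644 0.124 ]
disc tall top@z [0.4883 0.0628 0.124 ]
guard [ 0.4913 -0.2824  0.0776] 0.0032 scene@z [ 0.4885 -0.281   0.079 ]
guard top@z [ 0.4925 -0.2816  0.079 ]
disc short top@z [0.5166 0.2687 0.091 ]
tray [184.48 195.92] [ 2.32 10.  ]
(190, 181) [178 180 185]
(180, 215) [169 181 189]
(225, 215) [167 178 188]
```

View pics/tray.png

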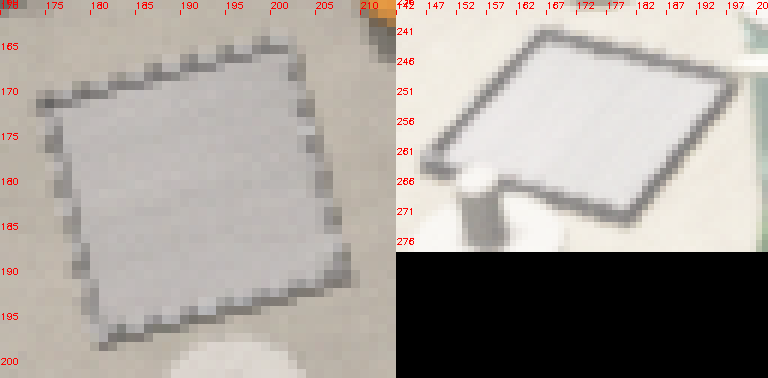

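Run:
```python
from h import *
d=pickle.load(open("cap0.pkl","rb"));T,S=d["top"],d["scene"]
def P(n,a,z,b=None):
    print(n,onz(T,a,z)[:2].round(3),tri(T,a,S,b)[0].round(4) if b is not None else "")
z=lambda x,y:(120+x/4-.5,130+y/4-.5)
P("tray",(191.15,180.9),.012,(172.8,256.2))
for q in((173.9,170.9),(201.5,164.2),(208.4,190.6),(180.8,197.8)):P("c",q,.01)
P("wash neck",z(460,197),.164);P("wash base",z(466,245),0);P("spout end",z(458,122),.19)
P("gel neck",z(188,388),.17);P("gel base",z(232,420),.0)
P("red guard",z(441,440),.079);P("red top",z(432,430),.21)
P("b front",z(503,364),.117);P("b back",z(597,148),.117)
P("marker",z(645,430),0.01)
```

```text
tray [0.618 0.101] [0.6203 0.1028 0.0031]
c [0.666 0.178] 
c [0.693 0.056] 
c [0.573 0.026] 
c [0.545 0.146] 
wash neck [ 0.584 -0.098] 
wash base [ 0.571 -0.094] 
spout end [ 0.654 -0.099] 
gel neck [0.401 0.167] 
gel base [0.386 0.161] 
red guard [ 0.352 -0.069] 
red top [ 0.351 -0.071] 
b front [ 0.423 -0.135] 
b back [ 0.643 -0.237] 
marker [ 0.362 -0.281]
```

Call:
drive_tool --grip '[0,0,0,0,0]' --pt "-0.7 -0.2 0.7" --pt "-0.7 -0.2 0.7" --pt "-0.7 -0.2 0.7" --pt "-0.7 -0.2 0.7" --pt "-0.7 -0.2 0.7" --spin '[0,0,0,0,0]' --squeeze 30

```text
clock: 0.52
eef_pos: [0.3234, -0.3851, 0.271]
tcp_rot: [-1.57, 0.002, -1.157]
ft_force: [0.5, -0.1, -0.4]
finger_gap: 0.999
```

Call:
drive_tool --grip '[0,0,0,0,0]' --pt "-0.7 0 0.7" --pt "-0.7 0 0.7" --pt "-0.7 0 0.7" --pt "-0.7 0 0.7" --pt "-0.7 0 0.7" --spin '[0,0,0,0,0]'

```text
clock: 0.93
eef_pos: [0.3951, -0.2002, 0.2709]
tcp_rot: [-1.57, 0.001, -1.156]
ft_force: [0.8, 0.2, 0.2]
finger_gap: 0.999
```

Call:
drive_tool --grip '[0,0,0,0,0]' --pt "-0.7 0 0.7" --pt "-0.7 0 0.7" --pt "-0.7 0 0.7" --pt "-0.7 0 0.7" --pt "-0.7 0 0.7" --spin '[0,0,0,0,0]'

```text
clock: 1.35
eef_pos: [0.4672, -0.0158, 0.2711]
tcp_rot: [-1.57, 0.001, -1.156]
ft_force: [1.1, -0.5, -0.3]
finger_gap: 1.003
```

```bash
cat > go.py <<'E'
import sys,numpy as np
from plant import arm
from scipy.spatial.transform import Rotation as Ro
s=arm.state(); R=Ro.from_euler("xyz",s["tcp_rot"]).as_matrix()
p=np.array(s["eef_pos"]); t=np.array([float(v) for v in sys.argv[1:4]])
print("clk",round(float(s["clock"]),2),"p",p.round(4),"rot",np.round(s["tcp_rot"],3),"gap",round(float(s["finger_gap"]),3),"F",np.round(s["ft_force"],1))
d=R.T@(t-p);print("units",(d/.2).round(3),"dist",np.linalg.norm(d).round(4))
E
python3 go.py .4885 .0625 .20
```

```text
clk 1.35 p [ 0.4672 -0.0158  0.2711] rot [-1.570e+00  1.000e-03 -1.156e+00] gap 1.003 F [ 1.1 -0.5 -0.3]
units [-0.315  0.356  0.255] dist 0.1079
```

Call:
drive_tool --grip '[0,0,0,0,0]' --pt "-0.16 0 0.13" --pt "-0.315 0 0.255" --pt "-0.315 0.15 0.255" --pt "-0.315 0.3 0.255" --pt "-0.315 0.3 0.255" --spin '[0,0,0,0,0]'

```text
clock: 1.77
eef_pos: [0.4832, 0.0603, 0.2052]
tcp_rot: [-1.583, 0.005, -1.155]
ft_force: [-2.2, 0.2, -1.5]
finger_gap: 1.001
```

```bash
python3 go.py .4885 .0625 .13;python3 - <<'E'
from plant import capture
import cv2,numpy as np
a=capture("top")["color"];b=capture("scene")["color"]
cv2.imwrite("pics/a1.png",np.hstack([cv2.resize(a[150:250,150:250],(400,400)),cv2.resize(b[160:260,160:260],(400,400))]))
E
```

```text
clk 1.77 p [0.4832 0.0603 0.2052] rot [-1.583  0.005 -1.155] gap 1.001 F [-2.2  0.2 -1.5]
units [0.002 0.376 0.033] dist 0.0754
```

View pics/a1.png

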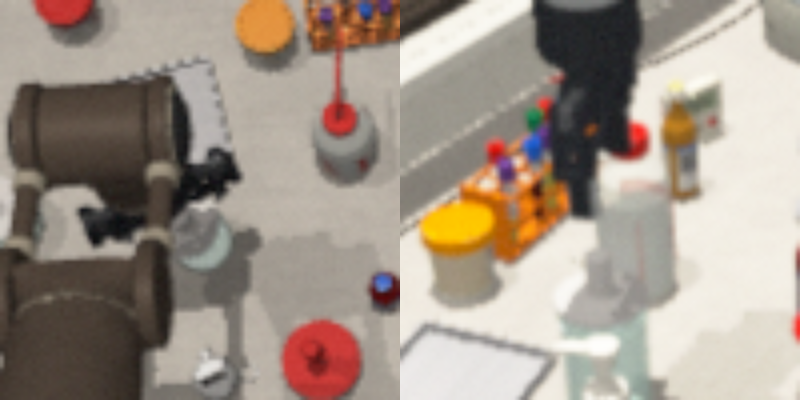

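Call:
drive_tool --grip '[0,0,0,0,0]' --pt "0 0 0" --pt "0 0.05 0" --pt "0 0.05 0" --pt "0 0.05 0" --pt "0 0.05 0" --spin '[0,0,0,0,0]'

```text
clock: 2.28
eef_pos: [0.4887, 0.059, 0.2019]
tcp_rot: [-1.57, -0.0, -1.158]
ft_force: [-0.5, 0.2, -0.6]
finger_gap: 1.0
```

```bash
python3 go.py .4885 .0625 .13
```

```text
clk 2.28 p [0.4887 0.059  0.2019] rot [-1.57  -0.    -1.158] gap 1.0 F [-0.5  0.2 -0.6]
units [-0.016  0.359  0.006] dist 0.0719
```

Call:
drive_tool --grip '[0,0,0,0,0]' --pt "-0.016 0.1 0.006" --pt "-0.016 0.2 0.006" --pt "-0.016 0.3 0.006" --pt "-0.016 0.36 0.006" --pt "-0.016 0.36 0.006" --spin '[0,0,0,0,0]'

```text
clock: 2.7
eef_pos: [0.4858, 0.0625, 0.1268]
tcp_rot: [-1.576, 0.002, -1.157]
ft_force: [-0.7, -0.8, -0.2]
finger_gap: 1.0
```

Call:
drive_tool --grip '[0.4,0.5,0.6,0.7,0.75]' --pt "0 0 0" --pt "0 0 0" --pt "0 0 0" --pt "0 0 0" --pt "0 0 0" --spin '[0,0,0,0,0]'

```text
clock: 3.12
eef_pos: [0.4889, 0.0628, 0.1303]
tcp_rot: [-1.569, -0.001, -1.157]
ft_force: [0.2, 0.6, 2.0]
finger_gap: 0.299
```

Call:
drive_tool --grip '[0.8,0.9,1,1,1]' --pt "0 0 0" --pt "0 0 0" --pt "0 0 0" --pt "0 0 0" --pt "0 0 0" --spin '[0,0,0,0,0]'

```text
clock: 3.53
eef_pos: [0.4888, 0.0629, 0.1302]
tcp_rot: [-1.569, -0.0, -1.157]
ft_force: [-1.5, 0.9, 5.5]
finger_gap: 0.222
```

```bash
python3 go.py .4885 .0625 .13
```

```text
clk 3.53 p [0.4888 0.0629 0.1302] rot [-1.569 -0.    -1.157] gap 0.222 F [-1.5  0.9  5.5]
units [ 0.001  0.001 -0.002] dist 0.0005
```

Call:
drive_tool --grip '[1,1,1,1,1]' --pt "0 -0.05 0" --pt "0 -0.1 0" --pt "0 -0.2 0" --pt "0 -0.3 0" --pt "0 -0.3 0" --spin '[0,0,0,0,0]'

```text
clock: 3.95
eef_pos: [0.4915, 0.0628, 0.1939]
tcp_rot: [-1.563, -0.003, -1.157]
ft_force: [0.5, -0.1, -0.3]
finger_gap: 0.224
```

```bash
python3 go.py .619 .1015 .19;python3 - <<'E'
from plant import capture
import cv2,numpy as np
a=capture("top")["color"];b=capture("scene")["color"]
cv2.imwrite("pics/a2.png",np.hstack([cv2.resize(a[150:250,150:250],(400,400)),cv2.resize(b[160:260,160:260],(400,400))]))
E
```

```text
clk 3.95 p [0.4915 0.0628 0.1939] rot [-1.563 -0.003 -1.157] gap 0.224 F [ 0.5 -0.1 -0.3]
units [0.079 0.025 0.661] dist 0.1333
```

View pics/a2.png

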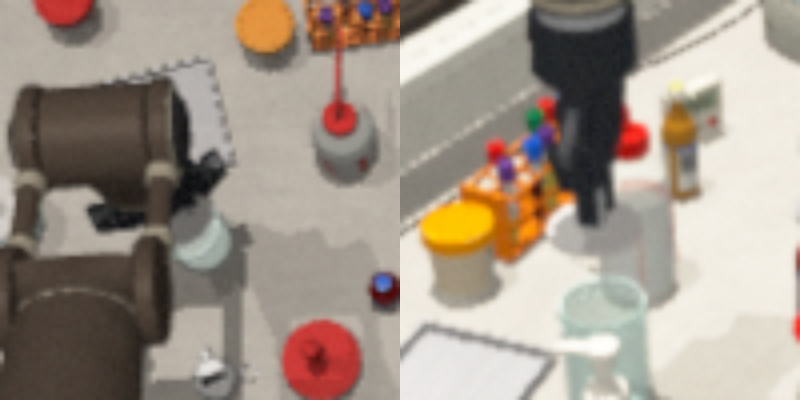

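Call:
drive_tool --grip '[1,1,1,1,1]' --pt "0.02 0 0.15" --pt "0.04 0 0.32" --pt "0.06 0 0.5" --pt "0.08 0 0.67" --pt "0.08 0.1 0.67" --spin '[0,0,0,0,0]'

```text
clock: 4.47
eef_pos: [0.6262, 0.1038, 0.1727]
tcp_rot: [-1.557, -0.004, -1.156]
ft_force: [1.3, 0.0, 0.2]
finger_gap: 0.22
```

Call:
drive_tool --grip '[1,1,1,1,1]' --pt "0 0.1 0" --pt "0 0.2 0" --pt "0 0.3 0" --pt "0 0.4 0" --pt "0 0.4 0" --spin '[0,0,0,0,0]'

```text
clock: 4.88
eef_pos: [0.6117, 0.1014, 0.0826]
tcp_rot: [-1.583, 0.004, -1.157]
ft_force: [-0.3, -0.0, -1.2]
finger_gap: 0.222
```

```bash
python3 go.py .619 .1015 .022
```

```text
clk 4.88 p [0.6117 0.1014 0.0826] rot [-1.583  0.004 -1.157] gap 0.222 F [-0.3 -0.  -1.2]
units [0.015 0.303 0.037] dist 0.0611
```

Call:
drive_tool --grip '[1,1,1,1,1]' --pt "0 0.1 0" --pt "0 0.18 0" --pt "0 0.25 0" --pt "0 0.3 0" --pt "0 0.3 0" --spin '[0,0,0,0,0]'

```text
clock: 5.3
eef_pos: [0.6149, 0.1018, 0.0267]
tcp_rot: [-1.576, 0.002, -1.157]
ft_force: [0.1, -0.8, -0.9]
finger_gap: 0.225
```

Call:
drive_tool --grip '[1,1,1,1,1]' --pt "0 0.01 0" --pt "0 0.02 0" --pt "0 0.03 0" --pt "0 0.03 0" --pt "0 0.03 0" --spin '[0,0,0,0,0]'

```text
clock: 5.72
eef_pos: [0.6177, 0.1021, 0.0239]
tcp_rot: [-1.57, -0.0, -1.157]
ft_force: [-0.5, 0.1, -1.2]
finger_gap: 0.224
```

Call:
drive_tool --grip '[1,1,1,1,1]' --pt "0 0.005 0" --pt "0 0.01 0" --pt "0 0.015 0" --pt "0 0.015 0" --pt "0 0.015 0" --spin '[0,0,0,0,0]'

```text
clock: 6.13
eef_pos: [0.6176, 0.102, 0.0213]
tcp_rot: [-1.57, -0.0, -1.157]
ft_force: [-2.4, -0.4, 6.4]
finger_gap: 0.223
```

Call:
drive_tool --grip '[0.7,0.6,0.5,0.5,0.5]' --pt "0 0 0" --pt "0 0 0" --pt "0 0 0" --pt "0 0 0" --pt "0 -0.05 0" --spin '[0,0,0,0,0]'

```text
clock: 6.55
eef_pos: [0.615, 0.1018, 0.0282]
tcp_rot: [-1.575, 0.002, -1.157]
ft_force: [-0.5, -0.2, 0.3]
finger_gap: 0.495
```

Call:
drive_tool --grip '[0.5,0.5,0.5,0.5,0.5]' --pt "0 -0.1 0" --pt "0 -0.3 0" --pt "0 -0.5 0" --pt "0 -0.7 0" --pt "0 -0.9 0" --spin '[0,0,0,0,0]'

```text
clock: 6.97
eef_pos: [0.6169, 0.1019, 0.2127]
tcp_rot: [-1.571, -0.0, -1.157]
ft_force: [0.6, -0.3, 0.6]
finger_gap: 0.499
```

```bash
python3 go.py .491 -.282 .26;python3 - <<'E'
from plant import capture
import cv2,numpy as np
a=capture("top")["color"];b=capture("scene")["color"]
cv2.imwrite("pics/a3.png",np.hstack([cv2.resize(a[150:250,150:250],(400,400)),cv2.resize(b[190:290,140:240],(400,400))]))
E
```

```text
clk 6.97 p [0.6169 0.1019 0.2127] rot [-1.571 -0.    -1.157] gap 0.499 F [ 0.6 -0.3  0.6]
units [ 1.505 -0.237 -1.348] dist 0.4068
```

View pics/a3.png

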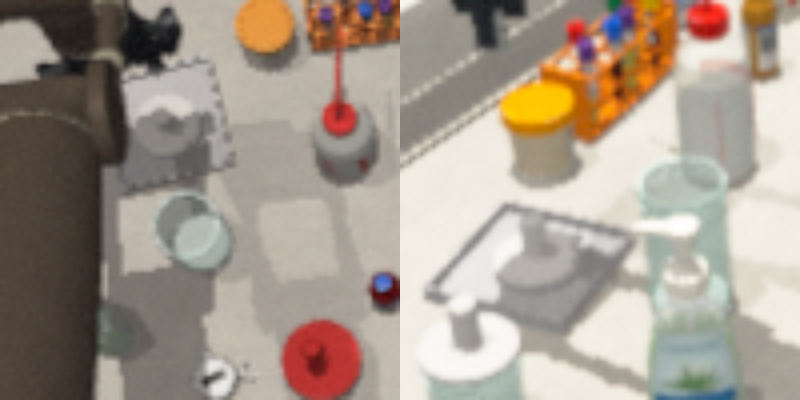

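Call:
drive_tool --grip '[0.4,0.4,0.4,0.4,0.4]' --pt "0 -0.2 0" --pt "0 -0.4 0" --pt "0.15 -0.45 -0.15" --pt "0.3 -0.45 -0.3" --pt "0.45 -0.45 -0.4" --spin '[0,0,0,0,0]'

```text
clock: 7.48
eef_pos: [0.5796, -0.0131, 0.3026]
tcp_rot: [-1.568, -0.002, -1.154]
ft_force: [0.9, -0.0, -0.5]
finger_gap: 0.599
```

Call:
drive_tool --grip '[0.4,0.4,0.4,0.4,0.4]' --pt "0.15 0 -0.13" --pt "0.3 0 -0.26" --pt "0.45 0 -0.4" --pt "0.6 0 -0.54" --pt "0.7 0 -0.62" --spin '[0,0,0,0,0]'

```text
clock: 7.9
eef_pos: [0.521, -0.1938, 0.3005]
tcp_rot: [-1.572, -0.001, -1.159]
ft_force: [0.4, -0.0, -0.4]
finger_gap: 0.598
```

```bash
python3 go.py .491 -.282 .26
```

```text
clk 7.9 p [ 0.521  -0.1938  0.3005] rot [-1.572e+00 -1.000e-03 -1.159e+00] gap 0.598 F [ 0.4 -0.  -0.4]
units [ 0.344  0.203 -0.314] dist 0.1016
```

Run:
```python
from h import *
d=pickle.load(open("cap0.pkl","rb"));T,S=d["top"],d["scene"]
for x,y in((.491,-.282),(.491,-.285)):
  for z in(.079,.143,.213): print(x,y,z,proj(S,(x,y,z)).round(1),proj(T,(x,y,z)).round(1))
# handle columns in scene
h=d["scene"]["color"].astype(int).sum(2)
for r in(168,170,172,174,176): print(r,h[r,264:280])
t=d["top"]["color"].astype(int).sum(2)
for r in range(193,212): print(r,t[r,274:292])
```

```text
0.491 -0.282 0.079 [270.1 195.7] [280.7 204.3]
0.491 -0.282 0.143 [270.1 180.2] [281.6 201.4]
0.491 -0.282 0.213 [270.  162.6] [282.7 198.1]
0.491 -0.285 0.079 [270.5 195.3] [281.4 204.2]
0.491 -0.285 0.143 [270.5 179.8] [282.4 201.4]
0.491 -0.285 0.213 [270.5 162.2] [283.5 198.1]
168 [468 473 466 442 390 294 282 279 278 371 491 508 495 476 465 463]
170 [444 442 448 425 372 284 284 290 285 360 473 474 471 449 443 456]
172 [368 389 413 379 327 287 289 280 284 344 435 448 440 438 442 442]
174 [423 421 421 406 353 302 283 275 270 312 376 380 380 387 396 393]
176 [407 395 404 405 366 296 292 286 296 324 424 420 414 404 411 408]
193 [537 541 537 535 542 542 527 503 521 528 538 537 534 531 533 536 533 528]
194 [532 531 539 527 524 517 474 435 454 467 501 520 524 539 529 527 524 526]
195 [528 515 507 479 424 444 420 403 399 405 407 444 486 510 522 525 523 521]
196 [515 474 430 428 412 409 405 400 389 383 380 387 385 431 476 513 518 524]
197 [469 398 434 419 405 408 415 389 355 406 401 383 359 422 431 472 512 525]
198 [452 420 414 410 409 407 406 364 325 404 416 388 373 412 406 412 465 535]

[... 313 characters left out ...]
03 [415 410 411 416 422 400 336 237 227 262 341 402 404 395 401 407 406 405]
204 [420 422 415 413 416 370 233 235 233 265 352 367 366 361 379 398 398 401]
205 [420 412 416 414 403 339 237 225 228 279 359 368 368 367 362 354 366 364]
206 [412 415 419 422 379 295 242 226 248 353 404 376 360 364 371 364 362 383]
207 [429 418 419 423 418 382 287 267 341 422 411 407 385 376 372 364 370 393]
208 [432 419 419 421 421 422 388 349 417 414 416 419 410 400 390 384 389 399]
209 [365 411 425 421 423 422 420 425 420 415 418 415 416 422 417 416 437 468]
210 [326 355 407 422 419 422 417 420 416 419 421 415 417 421 417 402 429 483]
211 [328 314 361 401 419 424 421 415 420 413 421 415 416 409 360 381 470 420]
```

Call:
drive_tool --grip '[0.4,0.4,0.4,0.4,0.4]' --pt "0.15 0.05 -0.13" --pt "0.3 0.1 -0.26" --pt "0.355 0.2 -0.32" --pt "0.355 0.2 -0.32" --pt "0.355 0.2 -0.32" --spin '[0,0,0,0,0]'

```text
clock: 8.32
eef_pos: [0.4914, -0.2814, 0.2588]
tcp_rot: [-1.572, 0.003, -1.16]
ft_force: [0.7, 0.4, 0.4]
finger_gap: 0.603
```

Call:
drive_tool --grip '[0.4,0.4,0.4]' --pt "0 0 0" --pt "0 0 0" --pt "0 0 0" --spin '[0,0,0]'

```text
clock: 8.57
eef_pos: [0.494, -0.2805, 0.2615]
tcp_rot: [-1.569, -0.002, -1.155]
ft_force: [-0.6, 0.1, -0.1]
finger_gap: 0.606
```

```bash
python3 go.py .491 -.285 .162;python3 - <<'E'
from plant import capture
import cv2,numpy as np
a=capture("top")["color"];b=capture("scene")["color"]
cv2.imwrite("pics/a4.png",np.hstack([cv2.resize(a[150:250,230:330],(400,400)),cv2.resize(b[120:220,220:320],(400,400))]))
E
```

```text
clk 8.57 p [ 0.494  -0.2805  0.2615] rot [-1.569 -0.002 -1.155] gap 0.606 F [-0.6  0.1 -0.1]
units [ 0.014  0.498 -0.024] dist 0.0997
```

View pics/a4.png

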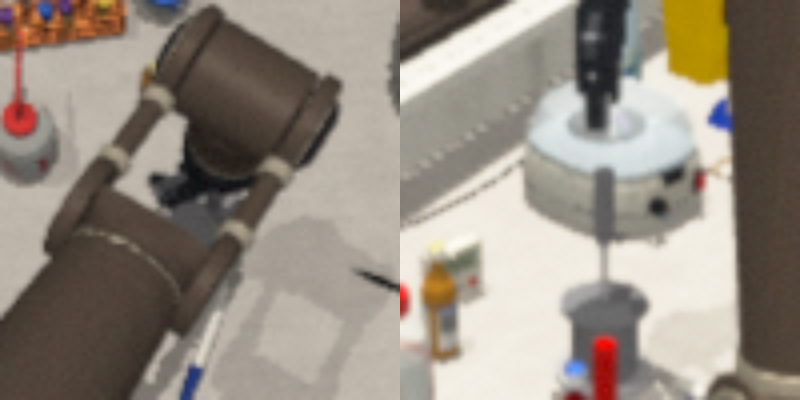

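Call:
drive_tool --grip '[0.4,0.4,0.4,0.4,0.4]' --pt "0.014 0.1 -0.024" --pt "0.014 0.2 -0.024" --pt "0.014 0.35 -0.024" --pt "0.014 0.45 -0.024" --pt "0.014 0.5 -0.024" --spin '[0,0,0,0,0]'

```text
clock: 9.08
eef_pos: [0.4882, -0.2841, 0.1575]
tcp_rot: [-1.573, 0.004, -1.156]
ft_force: [-0.4, -0.5, -0.2]
finger_gap: 0.602
```

Call:
drive_tool --grip '[0.5,0.6,0.65,0.7,0.75]' --pt "0 0 0" --pt "0 0 0" --pt "0 0 0" --pt "0 0 0" --pt "0 0 0" --spin '[0,0,0,0,0]'

```text
clock: 9.5
eef_pos: [0.4907, -0.2866, 0.1621]
tcp_rot: [-1.569, -0.003, -1.157]
ft_force: [-0.2, -0.9, 0.2]
finger_gap: 0.254
```

Call:
drive_tool --grip '[0.8,0.9,1,1,1]' --pt "0 0 0" --pt "0 0 0" --pt "0 0 0" --pt "0 0 0" --pt "0 0 0" --spin '[0,0,0,0,0]' --squeeze 50

```text
clock: 9.92
eef_pos: [0.4905, -0.2862, 0.1619]
tcp_rot: [-1.569, -0.002, -1.157]
ft_force: [-1.5, 0.7, 6.2]
finger_gap: 0.195
```

```bash
python3 go.py .491 -.285 .162
```

```text
clk 9.92 p [ 0.4905 -0.2862  0.1619] rot [-1.569 -0.002 -1.157] gap 0.195 F [-1.5  0.7  6.2]
units [-0.005 -0.     0.005] dist 0.0013
```

Call:
drive_tool --grip '[1,1,1,1,1]' --pt "0 -0.05 0" --pt "0 -0.15 0" --pt "0 -0.3 0" --pt "0 -0.45 0" --pt "0 -0.6 0" --spin '[0,0,0,0,0]'

```text
clock: 10.33
eef_pos: [0.4889, -0.2856, 0.2811]
tcp_rot: [-1.572, 0.001, -1.157]
ft_force: [1.1, -0.1, -1.3]
finger_gap: 0.198
```

Call:
drive_tool --grip '[1,1,1,1,1]' --pt "0 -0.1 0" --pt "0 -0.15 0" --pt "0 -0.15 0" --pt "0 -0.15 0" --pt "0 -0.15 0" --spin '[0,0,0,0,0]'

```text
clock: 10.75
eef_pos: [0.4885, -0.2851, 0.3079]
tcp_rot: [-1.573, 0.003, -1.157]
ft_force: [-1.2, 0.7, -1.7]
finger_gap: 0.196
```

```bash
python3 go.py .4885 .0625 .311;python3 - <<'E'
from h import *
from plant import capture
T=capture("top");S=capture("scene");pickle.dump({"top":T,"scene":S},open("cap1.pkl","wb"))
a=T["color"];b=S["color"]
cv2.imwrite("pics/a5.png",np.hstack([cv2.resize(a[150:250,230:330],(400,400)),cv2.resize(b[100:220,210:330],(400,400))]))
for z in (.16,.217,.26,.29):print(proj(S,(.4905,-.2862,z)))
E
```

```text
clk 10.75 p [ 0.4885 -0.2851  0.3079] rot [-1.573  0.003 -1.157] gap 0.196 F [-1.2  0.7 -1.7]
units [-1.592 -0.011  0.699] dist 0.3476
[270.81783845 175.53409796]
[270.8249885  161.08319532]
[270.83055635 149.8300739 ]
[270.83453323 141.79242713]
```

View pics/a5.png

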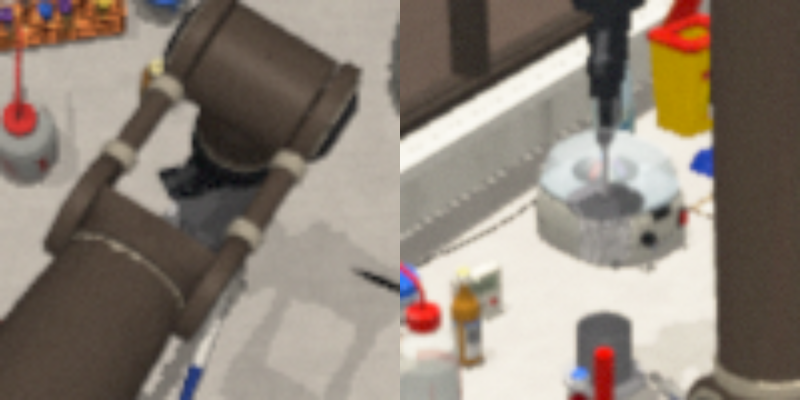

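Run:
```python
import cv2,pickle,numpy as np
d=pickle.load(open("cap1.pkl","rb"))
def crop(n,x,y,w,h,f):
    im=cv2.resize(d[n]["color"][y:y+h,x:x+w],None,fx=f,fy=f,interpolation=cv2.INTER_NEAREST)
    for i in range(0,w,5): cv2.putText(im,str(x+i),(i*f,8),0,.3,(0,0,255),1); cv2.line(im,(i*f,10),(i*f,14),(0,0,255),1)
    for i in range(0,h,5): cv2.putText(im,str(y+i),(0,i*f+4),0,.3,(0,0,255),1)
    return im
A=crop("top",180,190,40,35,9);B=crop("scene",192,222,38,35,9)
C=crop("scene",252,140,40,40,9);D=crop("scene",250,185,38,35,9)
def pad(i):return cv2.copyMakeBorder(i,0,360-i.shape[0],0,360-i.shape[1],0)
cv2.imwrite("pics/a6.png",cv2.resize(np.vstack([np.hstack([pad(A),pad(B)])]),None,fx=1,fy=1))
cv2.imwrite("pics/a7.png",np.hstack([pad(C),pad(D)]))
```

```text
(no output)
```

View pics/a6.png

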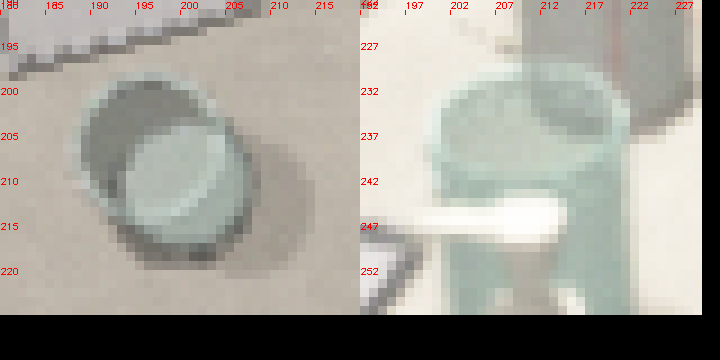

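View pics/a7.png

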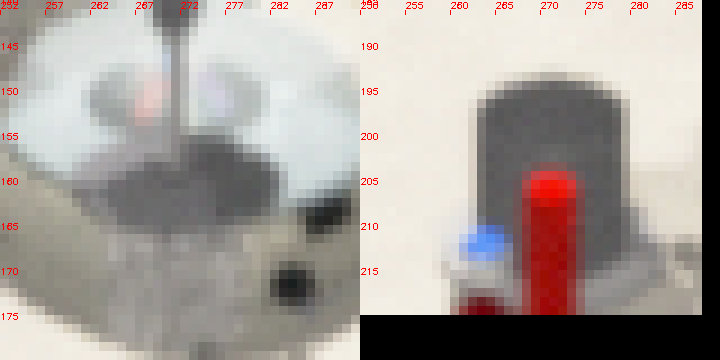

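Run:
```python
from h import *
d=pickle.load(open("cap1.pkl","rb"));T,S=d["top"],d["scene"]
print(onz(T,(195.9,205.3),.118),onz(S,(210.7,235),.118),tri(T,(195.9,205.3),S,(210.7,235)))
print(onz(T,(198.95,208.2),.006))
# brush tip bottom in scene: guard centre/ tip
print(proj(S,(.4885,-.2851,.160)),proj(S,(.4885,-.2851,.225)))
```

```text
[0.49019271 0.06254725 0.118     ] [0.48415486 0.06347425 0.118     ] (array([0.48863003, 0.06168832, 0.11570597]), np.float64(0.004532449783432598))
[0.49704595 0.06793924 0.006     ]
[271.12866217 175.80943079] [271.1432948  159.27641701]
```

Call:
drive_tool --grip '[1,1,1,1,1]' --pt "-0.1 0 0.044" --pt "-0.25 0 0.11" --pt "-0.43 0 0.19" --pt "-0.6 0 0.26" --pt "-0.78 0 0.34" --spin '[0,0,0,0,0]'

```text
clock: 11.27
eef_pos: [0.488, -0.1143, 0.3085]
tcp_rot: [-1.573, 0.002, -1.158]
ft_force: [-1.0, -0.6, -2.0]
finger_gap: 0.195
```

Call:
drive_tool --grip '[1,1,1,1,1]' --pt "-0.18 0 0.08" --pt "-0.36 0 0.16" --pt "-0.54 0 0.24" --pt "-0.7 0 0.31" --pt "-0.8 0 0.35" --spin '[0,0,0,0,0]'

```text
clock: 11.68
eef_pos: [0.4877, 0.0623, 0.3088]
tcp_rot: [-1.573, 0.002, -1.155]
ft_force: [0.7, 0.0, -0.8]
finger_gap: 0.192
```

Call:
drive_tool --grip '[1,1,1,1,1]' --pt "0 0 0" --pt "0 0 0" --pt "0 0 0" --pt "0 0 0" --pt "0 0 0" --spin '[0,0,0,0,0]'

```text
clock: 12.1
eef_pos: [0.4889, 0.0578, 0.3099]
tcp_rot: [-1.572, -0.0, -1.159]
ft_force: [-0.0, 0.1, -1.3]
finger_gap: 0.19
```

```bash
python3 go.py .489 .063 .26;python3 - <<'E'
from h import *
from plant import capture
T=capture("top");S=capture("scene");pickle.dump({"top":T,"scene":S},open("cap2.pkl","wb"))
a=T["color"];b=S["color"]
cv2.imwrite("pics/a8.png",np.hstack([cv2.resize(a[170:230,170:230],(360,360),interpolation=0),cv2.resize(b[170:270,170:250],(400,500),interpolation=0)[:360] if 0 else cv2.resize(b[180:250,180:240],(308,360),interpolation=0)]))
E
```

```text
clk 12.1 p [0.4889 0.0578 0.3099] rot [-1.572 -0.    -1.159] gap 0.19 F [-0.   0.1 -1.3]
units [-0.023  0.25   0.011] dist 0.0502
```

View pics/a8.png

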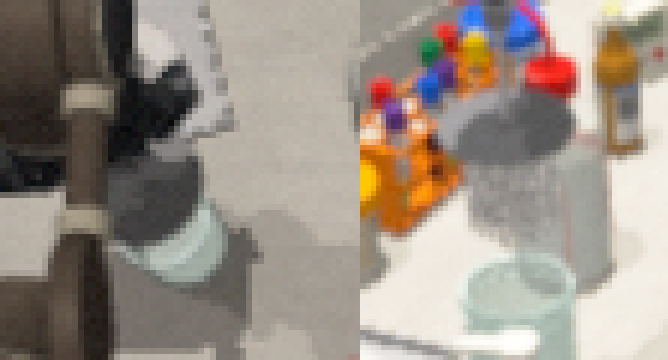

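Run:
```python
from h import *
d=pickle.load(open("cap2.pkl","rb"));T,S=d["top"],d["scene"]
def crop(n,x,y,w,h,f):
    im=cv2.resize(d[n]["color"][y:y+h,x:x+w],None,fx=f,fy=f,interpolation=cv2.INTER_NEAREST)
    for i in range(0,w,5): cv2.putText(im,str(x+i),(i*f,8),0,.3,(0,0,255),1); cv2.line(im,(i*f,10),(i*f,14),(0,0,255),1)
    for i in range(0,h,5): cv2.putText(im,str(y+i),(0,i*f+4),0,.3,(0,0,255),1)
    return im
C=crop("scene",190,180,42,60,10)
for z in(.162,.219,.226,.118): print(z,proj(S,(.4889,.0578,z)).round(1),proj(S,(.489,.063,z)).round(1),proj(T,(.4889,.0578,z)).round(1),proj(T,(.489,.063,z)).round(1))
cv2.imwrite("pics/a9.png",C)
```

```text
0.162 [209.7 221.7] [208.6 222.5] [195.2 203.7] [193.9 203.7]
0.219 [208.4 205.8] [207.3 206.5] [192.7 201. ] [191.3 201. ]
0.226 [208.2 203.8] [207.1 204.5] [192.4 200.7] [191.  200.7]
0.118 [210.7 233.6] [209.6 234.4] [197.1 205.6] [195.8 205.6]
```

View pics/a9.png

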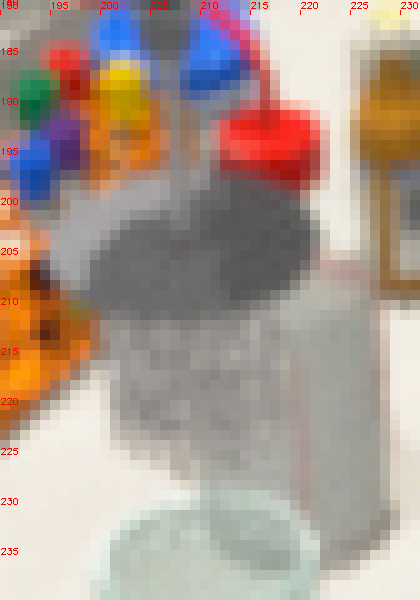

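Call:
drive_tool --grip '[1,1,1,1,1]' --pt "-0.017 0.05 0.005" --pt "-0.017 0.1 0.005" --pt "-0.017 0.15 0.005" --pt "-0.017 0.2 0.005" --pt "-0.017 0.2 0.005" --spin '[0,0,0,0,0]'

```text
clock: 12.62
eef_pos: [0.4862, 0.0624, 0.2667]
tcp_rot: [-1.577, 0.002, -1.157]
ft_force: [-0.8, -0.7, -1.9]
finger_gap: 0.199
```

Call:
drive_tool --grip '[1,1,1,1,1]' --pt "0 0.03 0" --pt "0 0.06 0" --pt "0 0.1 0" --pt "0 0.1 0" --pt "0 0.1 0" --spin '[0,0,0,0,0]'

```text
clock: 13.03
eef_pos: [0.4881, 0.0625, 0.2496]
tcp_rot: [-1.572, 0.0, -1.157]
ft_force: [0.6, -0.4, -0.2]
finger_gap: 0.197
```

```bash
python3 go.py .4885 .0615 .225;python3 - <<'E'
from h import *
from plant import capture
T=capture("top");S=capture("scene")
a=T["color"];b=S["color"]
cv2.imwrite("pics/a10.png",np.hstack([cv2.resize(a[170:230,170:230],(360,360),interpolation=0),cv2.resize(b[195:255,180:240],(360,360),interpolation=0)]))
E
```

```text
clk 13.03 p [0.4881 0.0625 0.2496] rot [-1.572  0.    -1.157] gap 0.197 F [ 0.6 -0.4 -0.2]
units [0.005 0.123 0.   ] dist 0.0247
```

View pics/a10.png

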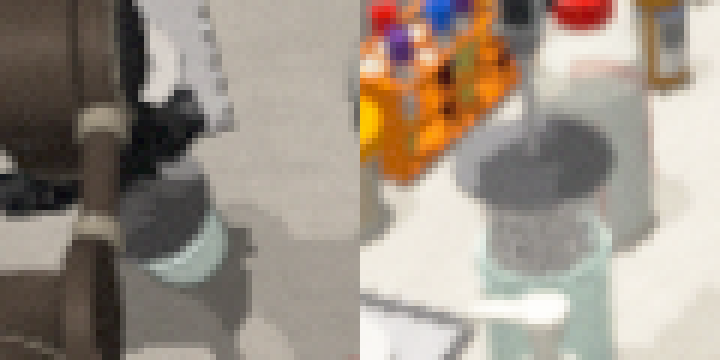

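Call:
drive_tool --grip '[1,1,1,1,1]' --pt "0.003 0.05 0" --pt "0.003 0.1 0" --pt "0.003 0.15 0" --pt "0.003 0.2 0" --pt "0.003 0.2 0" --spin '[0,0,0,0,0]'

```text
clock: 13.55
eef_pos: [0.4863, 0.0618, 0.207]
tcp_rot: [-1.576, 0.002, -1.157]
ft_force: [0.5, -0.6, -1.7]
finger_gap: 0.197
```

Call:
drive_tool --grip '[1,1,1,1,1]' --pt "0 0.05 0" --pt "0 0.1 0" --pt "0 0.15 0" --pt "0 0.18 0" --pt "0 0.18 0" --spin '[0,0,0,0,0]'

```text
clock: 13.97
eef_pos: [0.4883, 0.0619, 0.1728]
tcp_rot: [-1.572, 0.0, -1.157]
ft_force: [0.8, 0.2, 1.3]
finger_gap: 0.197
```

Call:
drive_tool --grip '[1,1,1,1,1]' --pt "0 0.01 0" --pt "0 0.02 0" --pt "0 0.03 0" --pt "0 0.03 0" --pt "0 0.03 0" --spin '[0,0,0,0,0]'

```text
clock: 14.38
eef_pos: [0.4887, 0.0619, 0.1684]
tcp_rot: [-1.571, -0.0, -1.157]
ft_force: [-1.3, -0.4, 0.6]
finger_gap: 0.199
```

```bash
python3 go.py .4885 .0625 .160;python3 - <<'E'
from h import *
from plant import capture
T=capture("top");S=capture("scene")
a=T["color"];b=S["color"]
cv2.imwrite("pics/a11.png",np.hstack([cv2.resize(a[170:230,170:230],(360,360),interpolation=0),cv2.resize(b[195:255,180:240],(360,360),interpolation=0)]))
E
```

```text
clk 14.38 p [0.4887 0.0619 0.1684] rot [-1.571 -0.    -1.157] gap 0.199 F [-1.3 -0.4  0.6]
units [-0.003  0.042  0.   ] dist 0.0084
```

View pics/a11.png

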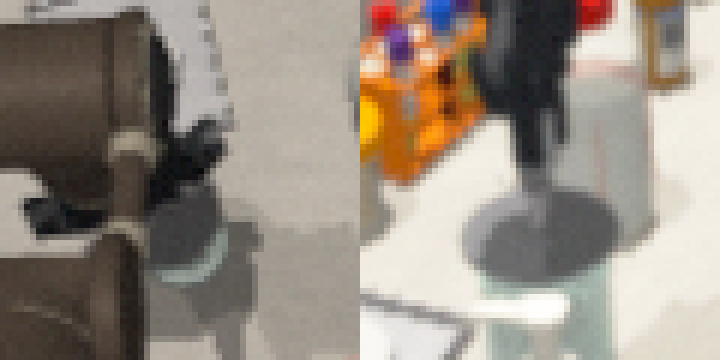

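Call:
drive_tool --grip '[1,1,1,1,1]' --pt "0 0.01 0" --pt "0 0.02 0" --pt "0 0.03 0" --pt "0 0.035 0" --pt "0 0.035 0" --spin '[0,0,0,0,0]'

```text
clock: 14.9
eef_pos: [0.4886, 0.0619, 0.1609]
tcp_rot: [-1.571, 0.0, -1.157]
ft_force: [-1.0, -0.1, 1.3]
finger_gap: 0.196
```

Call:
drive_tool --grip '[1,1,1,1,1]' --pt "0 0.005 0" --pt "0 0.01 0" --pt "0 0.015 0" --pt "0 0.015 0" --pt "0 0.015 0" --spin '[0,0,0,0,0]'

```text
clock: 15.32
eef_pos: [0.4887, 0.0619, 0.1582]
tcp_rot: [-1.571, 0.0, -1.157]
ft_force: [-1.0, -0.2, 0.8]
finger_gap: 0.198
```

Call:
drive_tool --grip '[1,1,1,1,1]' --pt "0 0.003 0" --pt "0 0.006 0" --pt "0 0.008 0" --pt "0 0.008 0" --pt "0 0.008 0" --spin '[0,0,0,0,0]'

```text
clock: 15.73
eef_pos: [0.4889, 0.062, 0.157]
tcp_rot: [-1.57, -0.0, -1.157]
ft_force: [-2.5, 0.4, 4.4]
finger_gap: 0.196
```

Call:
drive_tool --grip '[1,1,1,1,1]' --pt "0 0.004 0" --pt "0 0.006 0" --pt "0 0.006 0" --pt "0 0.006 0" --pt "0 0.006 0" --spin '[0,0,0,0,0]'

```text
clock: 16.15
eef_pos: [0.4894, 0.062, 0.157]
tcp_rot: [-1.57, -0.0, -1.157]
ft_force: [-4.3, -0.4, 10.0]
finger_gap: 0.2
```

Call:
drive_tool --grip '[1,1,1,1,1]' --pt "0 -0.08 0" --pt "0 -0.16 0" --pt "0 -0.24 0" --pt "0 -0.3 0" --pt "0 -0.3 0" --spin '[0,0,0,0,0]'

```text
clock: 16.57
eef_pos: [0.4909, 0.062, 0.2178]
tcp_rot: [-1.565, -0.002, -1.157]
ft_force: [0.7, -0.1, -0.2]
finger_gap: 0.199
```

Call:
drive_tool --grip '[1,1,1,1,1]' --pt "0 0 0" --pt "0 0 0" --pt "0 0 0" --pt "0 0.03 0" --pt "0 0.06 0" --spin '[0,0,0,0,0]'

```text
clock: 16.98
eef_pos: [0.4886, 0.0619, 0.2025]
tcp_rot: [-1.571, 0.0, -1.157]
ft_force: [1.1, -0.4, -0.7]
finger_gap: 0.194
```

Call:
drive_tool --grip '[1,1,1,1,1]' --pt "0 0.05 0" --pt "0 0.1 0" --pt "0 0.14 0" --pt "0 0.17 0" --pt "0 0.19 0" --spin '[0,0,0,0,0]'

```text
clock: 17.4
eef_pos: [0.4885, 0.0619, 0.1644]
tcp_rot: [-1.571, 0.0, -1.157]
ft_force: [-0.4, 1.0, 1.0]
finger_gap: 0.198
```

Call:
drive_tool --grip '[1,1,1,1,1]' --pt "0 0.01 0" --pt "0 0.02 0" --pt "0 0.03 0" --pt "0 0.035 0" --pt "0 0.035 0" --spin '[0,0,0,0,0]'

```text
clock: 17.82
eef_pos: [0.4886, 0.0619, 0.1585]
tcp_rot: [-1.571, 0.0, -1.157]
ft_force: [-0.6, -0.2, 1.3]
finger_gap: 0.197
```

Call:
drive_tool --grip '[1,1,1,1,1]' --pt "0 0 0" --pt "0 -0.1 0" --pt "0 -0.2 0" --pt "0 -0.29 0" --pt "0 -0.29 0" --spin '[0,0,0,0,0]'

```text
clock: 18.23
eef_pos: [0.4916, 0.062, 0.2203]
tcp_rot: [-1.563, -0.003, -1.157]
ft_force: [0.8, -0.4, -0.9]
finger_gap: 0.197
```

Call:
drive_tool --grip '[1,1,1,1,1]' --pt "0 0 0" --pt "0 0 0" --pt "0 0 0" --pt "0 0.03 0" --pt "0 0.06 0" --spin '[0,0,0,0,0]'

```text
clock: 18.65
eef_pos: [0.4883, 0.0619, 0.2032]
tcp_rot: [-1.572, 0.0, -1.157]
ft_force: [0.2, -1.3, -1.6]
finger_gap: 0.196
```

```bash
python3 go.py .4885 .0625 .158;python3 - <<'E'
from h import *
from plant import capture
T=capture("top");S=capture("scene")
a=T["color"];b=S["color"]
cv2.imwrite("pics/a12.png",np.hstack([cv2.resize(a[170:230,170:230],(360,360),interpolation=0),cv2.resize(b[195:255,180:240],(360,360),interpolation=0)]))
E
```

```text
clk 18.65 p [0.4883 0.0619 0.2032] rot [-1.572  0.    -1.157] gap 0.196 F [ 0.2 -1.3 -1.6]
units [-0.002  0.226  0.002] dist 0.0452
```

View pics/a12.png

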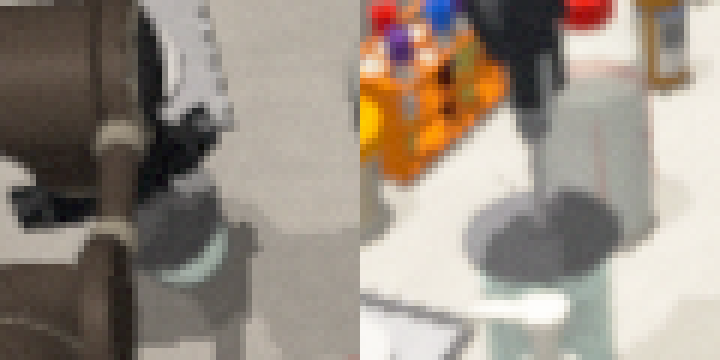

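Call:
drive_tool --grip '[1,1,1,1,1]' --pt "0 0.05 0" --pt "0 0.1 0" --pt "0 0.14 0" --pt "0 0.17 0" --pt "0 0.19 0" --spin '[0,0,0,0,0]'

```text
clock: 19.17
eef_pos: [0.4887, 0.0619, 0.1655]
tcp_rot: [-1.571, 0.0, -1.157]
ft_force: [1.1, -0.0, 2.0]
finger_gap: 0.201
```

Call:
drive_tool --grip '[1,1,1,1,1]' --pt "0 0.01 0" --pt "0 0.02 0" --pt "0 0.03 0" --pt "0 0.038 0" --pt "0 0.038 0" --spin '[0,0,0,0,0]'

```text
clock: 19.58
eef_pos: [0.4888, 0.0619, 0.1588]
tcp_rot: [-1.571, -0.0, -1.157]
ft_force: [0.6, 0.1, 1.2]
finger_gap: 0.196
```

Call:
drive_tool --grip '[1,1,1,1,1]' --pt "0 0 0" --pt "0 -0.1 0" --pt "0 -0.2 0" --pt "0 -0.29 0" --pt "0 -0.29 0" --spin '[0,0,0,0,0]'

```text
clock: 20.0
eef_pos: [0.4911, 0.062, 0.2204]
tcp_rot: [-1.565, -0.002, -1.157]
ft_force: [0.6, -0.5, -0.2]
finger_gap: 0.198
```

Call:
drive_tool --grip '[1,1,1,1,1]' --pt "0 0 0" --pt "0 0 0" --pt "0 0 0" --pt "0 -0.05 0" --pt "0 -0.1 0" --spin '[0,0,0,0,0]'

```text
clock: 20.42
eef_pos: [0.4873, 0.0619, 0.2357]
tcp_rot: [-1.575, 0.002, -1.157]
ft_force: [1.1, 0.2, -0.5]
finger_gap: 0.194
```

Call:
drive_tool --grip '[1,1,1,1,1]' --pt "0 -0.1 0" --pt "0 -0.2 0" --pt "0 -0.3 0" --pt "0 -0.4 0" --pt "0 -0.4 0" --spin '[0,0,0,0,0]'

```text
clock: 20.83
eef_pos: [0.4918, 0.0621, 0.3225]
tcp_rot: [-1.561, -0.004, -1.157]
ft_force: [1.0, -0.1, -1.1]
finger_gap: 0.198
```

```bash
python3 go.py .4905 -.2862 .312;python3 - <<'E'
from h import *
from plant import capture
T=capture("top");S=capture("scene")
a=T["color"];b=S["color"]
cv2.imwrite("pics/a13.png",np.hstack([cv2.resize(a[160:240,150:230],(400,400),interpolation=0),cv2.resize(b[180:280,140:240],(400,400),interpolation=0)]))
E
```

```text
clk 20.83 p [0.4918 0.0621 0.3225] rot [-1.561 -0.004 -1.157] gap 0.198 F [ 1.  -0.1 -1.1]
units [ 1.592  0.052 -0.707] dist 0.3484
```

View pics/a13.png

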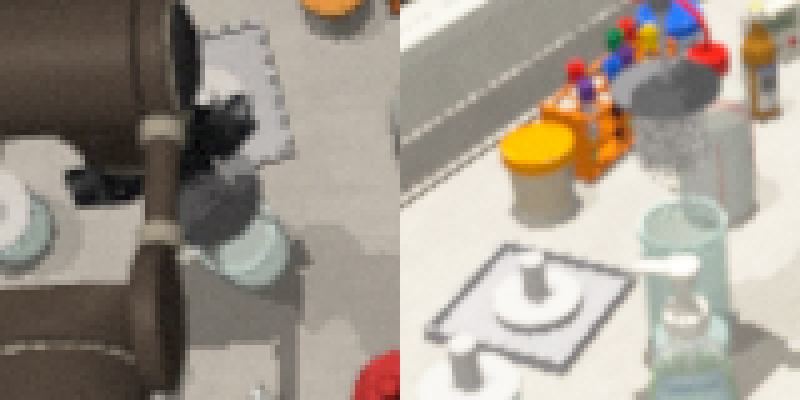

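Jar standing, cover upright in the tray (scene crop 535,285), brush clear. Now back to the pot.

Call:
drive_tool --grip '[1,1,1,1,1]' --pt "0.1 0 -0.044" --pt "0.25 0 -0.11" --pt "0.43 0 -0.19" --pt "0.6 0 -0.26" --pt "0.78 0 -0.34" --spin '[0,0,0,0,0]'

```text
clock: 21.35
eef_pos: [0.4879, -0.1091, 0.3148]
tcp_rot: [-1.573, 0.002, -1.156]
ft_force: [0.6, -0.2, -1.3]
finger_gap: 0.196
```

Call:
drive_tool --grip '[1,1,1,1,1]' --pt "0.18 0 -0.08" --pt "0.36 0 -0.16" --pt "0.54 0 -0.24" --pt "0.7 0 -0.31" --pt "0.8 0 -0.36" --spin '[0,0,0,0,0]'

```text
clock: 21.77
eef_pos: [0.4862, -0.2867, 0.3144]
tcp_rot: [-1.573, 0.002, -1.159]
ft_force: [-0.2, 0.4, -0.5]
finger_gap: 0.196
```

Call:
drive_tool --grip '[1,1,1,1,1]' --pt "0 0 0" --pt "0 0 0" --pt "0 0 0" --pt "0 0 0" --pt "0 0 0" --spin '[0,0,0,0,0]'

```text
clock: 22.18
eef_pos: [0.4876, -0.2823, 0.3165]
tcp_rot: [-1.571, 0.001, -1.155]
ft_force: [0.4, -0.6, -1.1]
finger_gap: 0.197
```

```bash
python3 go.py .4905 -.2855 .25
```

```text
clk 22.18 p [ 0.4876 -0.2823  0.3165] rot [-1.571e+00  1.000e-03 -1.155e+00] gap 0.197 F [ 0.4 -0.6 -1.1]
units [0.021 0.332 0.007] dist 0.0666
```

Call:
drive_tool --grip '[1,1,1,1,1]' --pt "0.021 0.1 0.007" --pt "0.021 0.2 0.007" --pt "0.021 0.3 0.007" --pt "0.021 0.38 0.007" --pt "0.021 0.4 0.007" --spin '[0,0,0,0,0]'

```text
clock: 22.6
eef_pos: [0.4889, -0.2846, 0.2336]
tcp_rot: [-1.574, 0.005, -1.155]
ft_force: [-1.5, 0.3, -2.1]
finger_gap: 0.194
```

Call:
drive_tool --grip '[1,1,1,1,1]' --pt "0 0 0" --pt "0 0 0" --pt "0 0 0" --pt "0 0 0" --pt "0 0 0" --spin '[0,0,0,0,0]'

```text
clock: 23.02
eef_pos: [0.4913, -0.2874, 0.2383]
tcp_rot: [-1.569, -0.002, -1.157]
ft_force: [0.4, 0.8, -0.9]
finger_gap: 0.199
```

```bash
python3 go.py .4905 -.2855 .162;python3 - <<'E'
from h import *
from plant import capture
T=capture("top");S=capture("scene")
a=T["color"];b=S["color"]
cv2.imwrite("pics/a14.png",np.hstack([cv2.resize(a[170:230,250:310],(360,360),interpolation=0),cv2.resize(b[160:220,240:300],(360,360),interpolation=0)]))
E
```

```text
clk 23.02 p [ 0.4913 -0.2874  0.2383] rot [-1.569 -0.002 -1.157] gap 0.199 F [ 0.4  0.8 -0.9]
units [-0.011  0.382 -0.   ] dist 0.0763
```

View pics/a14.png

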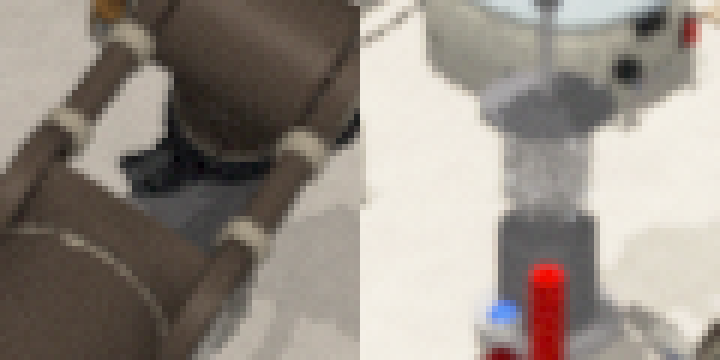

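Call:
drive_tool --grip '[1,1,1,1,1]' --pt "-0.006 0.03 0" --pt "-0.006 0.06 0" --pt "-0.006 0.1 0" --pt "-0.006 0.14 0" --pt "-0.006 0.17 0" --spin '[0,0,0,0,0]'

```text
clock: 23.53
eef_pos: [0.4893, -0.2854, 0.201]
tcp_rot: [-1.572, 0.002, -1.157]
ft_force: [0.8, 0.7, -1.3]
finger_gap: 0.196
```

Call:
drive_tool --grip '[1,1,1,1,1]' --pt "0 0.04 0" --pt "0 0.08 0" --pt "0 0.12 0" --pt "0 0.15 0" --pt "0 0.16 0" --spin '[0,0,0,0,0]'

```text
clock: 23.95
eef_pos: [0.4893, -0.2854, 0.1692]
tcp_rot: [-1.572, 0.002, -1.157]
ft_force: [-0.1, 0.0, -1.6]
finger_gap: 0.194
```

Call:
drive_tool --grip '[1,1,1,1,1]' --pt "0 0.01 0" --pt "0 0.02 0" --pt "0 0.03 0" --pt "0 0.035 0" --pt "0 0.035 0" --spin '[0,0,0,0,0]'

```text
clock: 24.37
eef_pos: [0.4901, -0.2859, 0.1639]
tcp_rot: [-1.571, -0.0, -1.157]
ft_force: [0.5, 0.6, -1.4]
finger_gap: 0.195
```

Call:
drive_tool --grip '[1,1,1,1,1]' --pt "0 0.005 0" --pt "0 0.01 0" --pt "0 0.012 0" --pt "0 0.012 0" --pt "0 0.012 0" --spin '[0,0,0,0,0]'

```text
clock: 24.78
eef_pos: [0.4904, -0.286, 0.162]
tcp_rot: [-1.57, -0.001, -1.157]
ft_force: [-0.2, 0.8, 2.0]
finger_gap: 0.195
```

Call:
drive_tool --grip '[0.75,0.7,0.6,0.5,0.4]' --pt "0 0 0" --pt "0 0 0" --pt "0 0 0" --pt "0 0 0" --pt "0 0 0" --spin '[0,0,0,0,0]'

```text
clock: 25.2
eef_pos: [0.49, -0.2859, 0.1614]
tcp_rot: [-1.571, 0.0, -1.157]
ft_force: [0.8, -0.2, -0.1]
finger_gap: 0.602
```

Call:
drive_tool --grip '[0.4,0.4,0.4,0.4,0.4]' --pt "0 0 0" --pt "0 -0.1 0" --pt "0 -0.25 0" --pt "0 -0.45 0" --pt "0 -0.6 0" --spin '[0,0,0,0,0]'

```text
clock: 25.62
eef_pos: [0.4904, -0.286, 0.2837]
tcp_rot: [-1.57, -0.001, -1.157]
ft_force: [0.9, 0.6, 1.4]
finger_gap: 0.601
```

Call:
drive_tool --grip '[0.4,0.4,0.4,0.4,0.4]' --pt "0 -0.2 0" --pt "0 -0.3 0" --pt "0.2 -0.3 0" --pt "0.4 -0.3 0" --pt "0.6 -0.3 0" --spin '[0,0,0,0,0]'

```text
clock: 26.03
eef_pos: [0.5393, -0.3967, 0.3433]
tcp_rot: [-1.569, -0.003, -1.156]
ft_force: [0.9, -0.4, -0.0]
finger_gap: 0.606
```

Call:
drive_tool --grip '[0.4,0.4,0.4,0.4,0.4]' --pt "0.2 0 0" --pt "0.4 0 0" --pt "0.5 0 0" --pt "0.5 0 0" --pt "0.5 0 0" --spin '[0,0,0,0,0]'

```text
clock: 26.45
eef_pos: [0.5782, -0.488, 0.3397]
tcp_rot: [-1.571, 0.002, -1.158]
ft_force: [0.1, 0.9, 0.5]
finger_gap: 0.601
```

```bash
python3 go.py .49 -.285 .162;python3 - <<'E'
from h import *
from plant import capture
T=capture("top");S=capture("scene");pickle.dump({"top":T,"scene":S},open("cap3.pkl","wb"))
a=T["color"];b=S["color"]
cv2.imwrite("pics/a15.png",np.hstack([cv2.resize(a[130:260,120:310],(468,320)),cv2.resize(b[150:300,140:290],(320,320))]))
cv2.imwrite("pics/a16.png",np.hstack([cv2.resize(a[180:225,262:302],(320,360),interpolation=0),cv2.resize(b[155:215,240:300],(360,360),interpolation=0)]))
E
```

```text
clk 26.45 p [ 0.5782 -0.488   0.3397] rot [-1.571  0.002 -1.158] gap 0.601 F [0.1 0.9 0.5]
units [-1.105  0.891  0.003] dist 0.2839
```

View pics/a15.png

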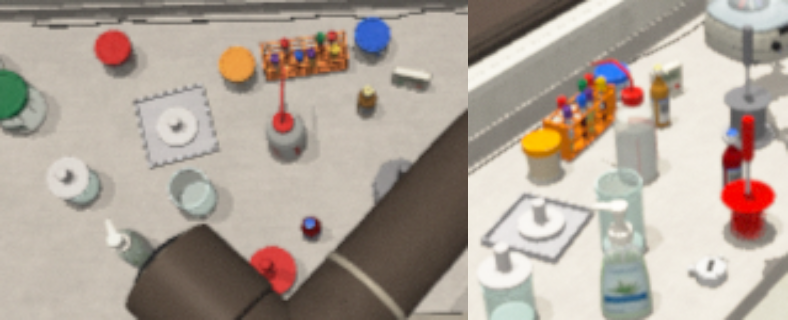

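View pics/a16.png

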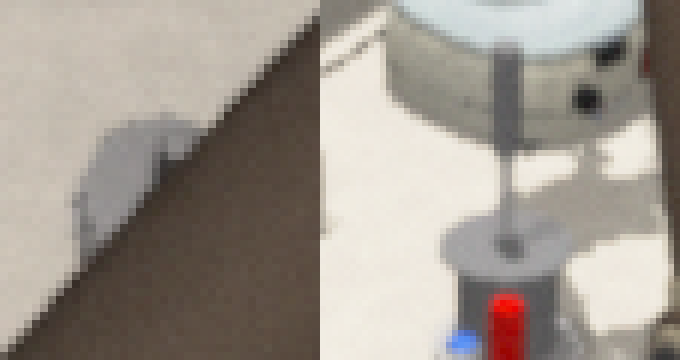

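```bash
python3 -c "
from plant import arm
print(arm.close_job()); s=arm.state(); print(s['clock'],s['ft_force'])"
```

```text
the job is handed in; nothing more can be done
None
the job is handed in; nothing more can be done
```

I carried out the whole task and handed the job in at about 26.5 s of the 72 s allowed; the hand-in gave no verdict.

- **Cover:** The middle jar is the tall one: its knob top measured 156 mm high, against 121 mm for the other jar (162 and 129 mm by the given sizes). I lifted its cover and set it down knob up in the tray, about 2 mm from the centre by the tool position.
- **Strokes:** I took the grey brush by its handle and gave the jar three strokes. The first went down to light floor contact (about 10 N at the wrist). The second and third stopped about 1.5 mm above the floor, judged from the tool height at that contact. Each came up until the bristles were about 60 mm above the floor. I have no reading of the guard value itself.
- **Brush:** I lowered it back into its pot to the height it was taken from, let go and backed away.

The last pictures show:
- The brush is upright in the pot with the guard down, as at the start.
- The tall jar is open and standing in place, and its cover lies flat in the tray.
- The short jar, its cover and the bottles look unmoved.
- The wrist force is near zero.

**Measurement disagreements:** The two cameras' sight lines missed each other by up to about 5 mm in places, and one reading of the jar's floor was about 8 mm off. I used the cover and rim readings instead. In the last top view the arm hides part of the brush and pot and the area around the marker, so the brush was checked in the scene view; I did not check the marker's final place separately.

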